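Let a knobbed pin swing to hang straight and stand it away

ROBOT

A 6-joint arm with a two-finger parallel gripper is mounted at the origin on a cart in front of the work surface, level with it; the furniture and walls round the work are solid. World frame = base frame: x ahead of the robot, y to its left, z up, the work surface at z = 0. Lengths are in m, angles in rad, forces in N, time in s.
With the tool pointing down it reaches from about 0.3 to 0.85 m from the base axis. Payload 5.4 kg.
Tool frame: the origin (TCP) lies on the mounting face of the last link; the fingertips stand 173 mm ahead of it and the grasp point (between the pads) lies 155 mm ahead of it (tip_extent is the distance from the TCP to the fingertips, in m); z points along the fingers, y is the line along which they close (so a half turn about z gives the same grasp; the last joint's range is limited). The gripper opens to 85 mm and grips with 20 to 120 N. Pads are 22 mm wide; open, the fingers measure 114 mm over their backs; the gripper's body (76 mm by 85 mm) begins 54 mm behind the grasp point. The pads swing forward as they close: fully open they stand 13 mm farther back than shut.
Start: joints at [-1.33, 0.158, 1.597, -0, 1.386, -0.21], TCP at [0.25, -0.518, 0.405] pointing down, gripper open.
Joint ranges: [-2.91, 2.91], [-0.94, 2.29], [0.18, 2.7], [-1.29, 4.43], [0.17, 2.64], [-3, 3]. Speed limits (rad/s): [2.57, 2.57, 3.14, 3.14, 3.14, 3.14].

INTERFACE

Orientations are given as a unit quaternion [x, y, z, w].
In Python, from rig import sense, get_image, calibration, hand_in, tip_extent gives the robot as it stands. The module is installed in compiled form; this text tells all that it offers.
- The arm moves only by the tool arm_command, never from a script. Its argument "targets" is a list of rows, each a list of 6 numbers: the shift along the tool's x, y, z in units of 0.15 m (1.0 is 0.15 m), then the turn, a rotation vector about the tool's x, y, z in units of 90 degrees (1.0 is 90 degrees). In form: [[x, y, z, ax, ay, az], ...]. A call has 1 to 5 rows; each row shifts and turns the commanded pose from where the row before left it, along the tool's axes as they then stand; what a row does not reach is not made up. A row lasts 1/10 s, in which the tool goes at most 50 mm and 8.59 degrees, less where a joint would pass 70% of its speed; a pose out of reach is approached as far as the arm can. A call with a number of a shift or a turn outside -1 to 1 is refused whole. A call with a gripper value outside its range is refused whole. "jaw" is the closure, from 0 (fully open) to 1 (shut), set as the call begins (left out, the last holds). The fingers move at their own pace and stop on an object; "force" is the grip in N (left out, the last holds). Time passes only in rows, so rows that do not move let the fingers close. It gives the time, the measured TCP pose, the force, the opening and the grip force at its end, in the units of the state.
- sense(): the state, without advancing time (a new reading comes with each control period).
- get_image(name): name is "side" or "top"; returns the picture (420x560x3 uint8, red, green, blue); there is no depth.
- calibration(name): a dict with "camera_matrix" (3x3 intrinsics, pixels), "rvec" (rotation vector, rad) and "tvec" (3), from world to camera coordinates, as OpenCV has them. Camera axes: x right, y down, z forward; pixel columns grow to the right and rows downward; lengths in m; the calibration is good to about 2 mm. A picture is of the moment at which its call begins. calibration takes no time and is no camera call.
- hand_in(): hands the job in; it is judged then, once.
The state is a dict: "time": time; "joints": joint angles; "joint_velocities": joint speeds; "effort": joint torques, N m; "tool_pos": TCP position; "tool_rot": TCP orientation; "ft_force": force on the tool from outside, world axes, zero at the start; "ft_torque": the same for the moment, N m; "opening": finger opening in m; "grip_force": force on a finger pad.
Only numpy, scipy, OpenCV 4.12 (cv2) and the standard library are available. Lean on these libraries where they do the work, as an engineer would, in place of code of your own. Each camera call takes 0.05 s, during which the arm holds its last target. There are 200 camera calls.

TASK

Put the steel pin with the red ball knob away in the wooden stand: lift it by its knob, loosen your grip so that the pin swings down and hangs straight below the knob, clamp the knob again, and lower the pin tip first into the stand's opening before you let go, so that it stays standing there, knob up. Leave the pin with the black knob where it lies.

Things in the scene. Friction and masses are not known exactly. Their poses are not given: they have to be found in the camera images.
- red_knob (a point): centre of the red ball knob, 40 mm across, at one end of a round steel pin 18 mm thick (0.35 kg, nearly all of it steel). The frame's x axis runs along the pin from tip to knob: it points straight up when the pin hangs or stands knob up. At the start the pin lies nearly level on knob and tip, the knob's centre 20 mm above the worktop and nearer the robot than the tip.
- red_tip (a point): blunt tapered tip of the red-knobbed pin, 165 mm from the knob's centre. The knob is hard and smooth. Pinched across its middle, square to the pin: in a grip of 80 N or more the pin keeps much of its slope when lifted; eased below about 20 N (fingers 1 to 2 mm wider) it turns about the line between the fingers and hangs, swinging for a second; at 5 N it still holds; at 40 mm it falls.
- black_knob (a point): centre of the black ball knob of a second pin, otherwise the same as the red-knobbed one and lying likewise; to be left alone
- stand: wooden stand fixed to the worktop: turned round block 90 mm across on a 120 x 120 mm foot, 100 mm high. Origin at the centre of its underside, z up. One round opening from above, 38 mm across, floor 10 mm above the worktop, with a sloping lead-in from 38 mm at height 74 to 80 mm at the top. A pin standing in it has its knob's centre about 0.17 m above the worktop and may lean 20 degrees.
- stand_mouth (a point): centre of the stand's opening at its upper rim, 100 mm above the worktop

How it is judged:
On the way, in this order (a step that is already met when the one before it is completed fails the run):
1. the red-knobbed pin hangs within 15 degrees of straight down, clamped in the fingers, clear of worktop and stand (angle between red_knob's own x axis and vertical below 0.26 rad and height (world z) of red_tip above 0.02 m and contact force between the fingers and red_pin above 25 N and contact force between red_pin and stand below 0.1 N), for 0.2 s.
2. its tip is lowered well into the stand's opening while the fingers still hold it (z of red_tip in the frame of stand below 0.05 m and x of red_tip in the frame of stand between -0.021 and 0.021 m and y of red_tip in the frame of stand between -0.021 and 0.021 m and contact force between the fingers and red_pin above 1 N), for 0.1 s.
At the end, for the whole second after the job is handed in: the red-knobbed pin stands released in the stand, its tip inside the opening within 15 mm of the floor, knob up and leaning less than 30 degrees; the black knob lies within 40 mm of where it was (z of red_tip in the frame of stand below 0.025 m and x of red_tip in the frame of stand between -0.021 and 0.021 m and y of red_tip in the frame of stand between -0.021 and 0.021 m and angle between red_knob's own x axis and vertical below 0.52 rad and distance of black_knob from where it was at the start of the episode below 0.04 m); the robot touches nothing.
It fails at once if the black-knobbed pin is moved by more than 40 mm (distance of black_knob from where it was at the start of the episode above 0.04 m).
It also fails if it takes over 48 s, if anything falls off the work surface, if the arm or the gripper's body presses on something with over 40 N, if the wrist force passes 120 N, or if a joint passes its speed limit or range.

## Working session

There is one attempt and no reset: what is moved stays moved. The work goes in short steps, Python scripts to look and compute and a tool call to move; the robot and the scene stay as the last step left them, time stands still between calls to the robot, and variables do not carry over. Pictures are saved under pics/ and viewed, at most 10 in all, crops included, and the job is handed in when it is done.

Besides the shell and the picture viewer there is one more tool, called in YAML: its name, and indented under it one key for each argument. arm_command: Moves the arm, as the interface text tells. Its arguments: {"type":"object","properties":{"targets":{"type":"array","items":{"type":"array","items":{"type":"number","minimum":-1,"maximum":1}}},"jaw":{"type":"number"},"force":{"type":"number"}},"required":["targets"]}

```bash
mkdir -p pics; cat > h.py <<'E'
import numpy as np,cv2
from rig import *
def cam(n):
    c=calibration(n);K=np.array(c["camera_matrix"],float);R=cv2.Rodrigues(np.array(c["rvec"],float))[0];t=np.array(c["tvec"],float).ravel();return K,R,t
def ray(n,uv):
    K,R,t=cam(n);return -R.T@t, R.T@np.linalg.inv(K)@np.array([uv[0],uv[1],1.])
def plane(n,uv,z):
    o,d=ray(n,uv);return o+d*(z-o[2])/d[2]
def proj(n,p):
    K,R,t=cam(n);q=K@(R@np.array(p,float)+t);return q[:2]/q[2]
def grab(n,f):
    im=get_image(n);cv2.imwrite(f"pics/{f}.png",im[:,:,::-1]);return im
E
python3 - <<'E'
from h import *
a=grab("top","top0");b=grab("side","side0")
for n in("top","side"):
    K,R,t=cam(n);print(n,-R.T@t,R[2],K[0,0])
for n,im in(("top",a),("side",b)):
    hsv=cv2.cvtColor(im,cv2.COLOR_RGB2HSV)
    m=(((hsv[...,0]<6)|(hsv[...,0]>174))&(hsv[...,1]>150)&(hsv[...,2]>60)).astype(np.uint8)
    k,l,s,c=cv2.connectedComponentsWithStats(m)
    for i in range(1,k):
        if s[i,4]>30: print(n,s[i],c[i],plane(n,c[i],.02))
print({k:v for k,v in sense().items() if k in("time","tool_pos","tool_rot","opening")},tip_extent)
E
```

```text
top [ 0.47227218 -0.02228553  1.23224222] [ 0.08053926  0.007677   -0.99672187] 434.14793600011393
side [0.52702858 0.78096893 0.74728571] [ 0.03438793 -0.76042884 -0.64851018] 478.8004961652
top [141  94   9  10  64] [145.015625  98.921875] [0.90709954 0.34895265 0.02      ]
top [155 140  42  30  83] [175.77108434 154.53012048] [0.74422114 0.25897512 0.02      ]
top [186 236  14  13 138] [192.31884058 242.37681159] [0.49490989 0.21033996 0.02      ]
top [410 248  40  14 302] [428.7615894  254.48013245] [ 0.45579755 -0.4464255   0.02      ]
top [468 251  32   8 219] [483.43835616 254.57077626] [ 0.45429139 -0.59739281  0.02      ]
side [285  27   4  13  43] [286.3255814   32.51162791] [ 0.55608646 -1.24622346  0.02      ]
side [312 101   8  13  75] [315.42666667 107.38666667] [ 0.45404417 -0.59096051  0.02      ]
side [310 122  15  19 143] [316.53146853 131.35664336] [ 0.45530238 -0.44478066  0.02      ]
side [ 71 298  17  13 126] [ 79.58730159 305.03174603] [0.93168049 0.20691622 0.02      ]
side [298 301  20  20 283] [307.9434629  310.46289753] [0.49270903 0.20933651 0.02      ]
side [154 310  36  58 262] [171.86259542 339.24427481] [0.73805921 0.27969685 0.02      ]
{'time': 0.1, 'tool_pos': array([ 0.25043639, -0.5173141 ,  0.40376262]), 'tool_rot': array([ 9.74705335e-01,  2.23492087e-01, -1.98122498e-05, -8.92090658e-04]), 'opening': 0.08508298727299235} 0.1734
```

View pics/top0.png

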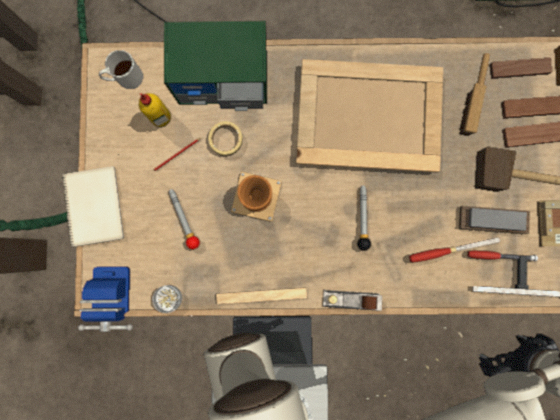

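View pics/side0.png

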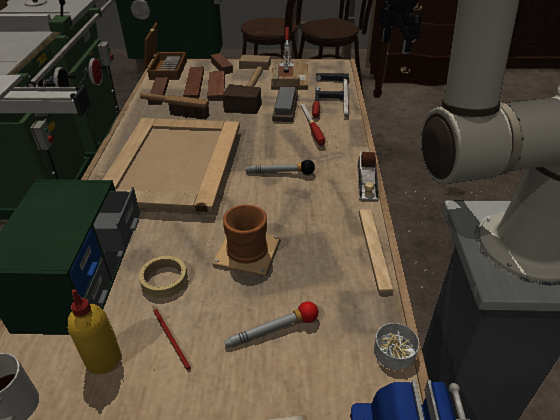

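The top view shows the red knob at (192,242) with its tip near (172,190), the black knob at (364,243), and the stand mouth near (255,193). The side view shows the red knob at (308,312), its tip near (230,343), and the stand rim near (245,218).

```bash
python3 - <<'E'
from h import *
a=cv2.imread("pics/top0.png")[:,:,::-1];b=cv2.imread("pics/side0.png")[:,:,::-1]
for n,im,(x0,y0,x1,y1) in(("top",a,(228,165,290,225)),("side",b,(205,195,285,275))):
    hsv=cv2.cvtColor(np.ascontiguousarray(im),cv2.COLOR_RGB2HSV)
    m=np.zeros(im.shape[:2],np.uint8);m[y0:y1,x0:x1]=((hsv[...,0]<14)&(hsv[...,1]>135))[y0:y1,x0:x1]
    k,l,s,c=cv2.connectedComponentsWithStats(m);i=1+s[1:,4].argmax();print(n,s[i],c[i])
    ct=max(cv2.findContours((l==i).astype(np.uint8),0,2)[0],key=cv2.contourArea)
    if n=="top": e=cv2.minEnclosingCircle(ct);print(e,plane(n,e[0],.1))
for p in [(.5,.05,.1)]: print(proj("top",p),proj("side",p))
# knob triangulate
o1,d1=ray("top",(192.5,242.3));o2,d2=ray("side",(308,311.5))
s=np.linalg.lstsq(np.c_[d1,-d2],o2-o1,rcond=None)[0];print("knob",o1+d1*s[0],o2+d2*s[1])
print("tip",plane("top",(172,190),.008),plane("side",(229,344),.008))
z=cv2.resize(np.hstack([a[160:255,160:290]]),None,fx=4,fy=4,interpolation=2);cv2.imwrite("pics/c0.png",z[:,:,::-1])
E
```

```text
top [242 176  29  35 250] [257.132 192.592]
((255.2378692626953, 192.92718505859375), 17.074569702148438) [0.62172501 0.03020817 0.1       ]
side [ 223  205   44   58 2109] [245.43148412 232.79137032]
[247.8923687  239.36875579] [304.15448585 222.83276725]
knob [0.49515346 0.21017899 0.01820276] [0.49256275 0.21035484 0.01818761]
tip [0.64452155 0.27154763 0.008     ] [0.63599923 0.27888378 0.008     ]
```

View pics/c0.png

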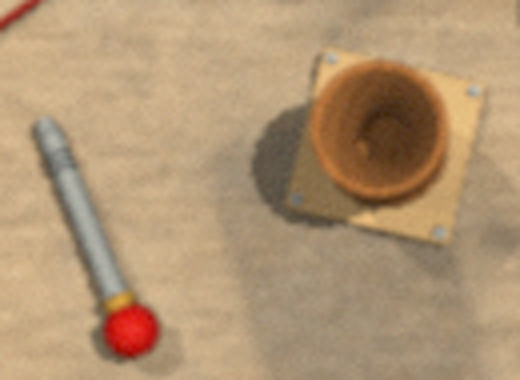

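arm_command:
  targets:
    - [0.22, -0.226, 0, 0, 0, 0]
    - [0.22, -0.226, 0, 0, 0, 0]
    - [0.22, -0.226, 0, 0, 0, 0]
    - [0.22, -0.226, 0, 0, 0, 0]
    - [0.22, -0.226, 0, 0, 0, 0]
  jaw: 0
  force: 100

```text
time: 0.6
tool_pos: [0.3253, -0.2912, 0.4042]
tool_rot: [0.975, 0.223, 0.0, -0.0]
ft_force: [1.3, 1.1, 1.1]
opening: 0.0853
grip_force: 0.0
```

arm_command:
  targets:
    - [0.22, -0.226, 0, 0, 0, 0]
    - [0.22, -0.226, 0, 0, 0, 0]
    - [0.22, -0.226, 0, 0, 0, 0]
    - [0.22, -0.226, 0, 0, 0, 0]
    - [0.22, -0.226, 0, 0, 0, 0]

```text
time: 1.1
tool_pos: [0.3998, -0.0667, 0.4045]
tool_rot: [0.975, 0.223, 0.0, 0.0]
ft_force: [1.1, -0.6, 0.5]
opening: 0.0855
grip_force: 0.0
```

arm_command:
  targets:
    - [0.22, -0.226, 0, 0, 0, 0]
    - [0.22, -0.226, 0, 0, 0, 0]
    - [0.22, -0.226, 0, 0, 0, 0]
    - [0.22, -0.226, 0, 0, 0, 0]
    - [0.22, -0.226, 0, 0, 0, 0]

```text
time: 1.6
tool_pos: [0.4745, 0.158, 0.4044]
tool_rot: [0.975, 0.224, -0.0, 0.0]
ft_force: [0.3, -2.0, 0.1]
opening: 0.0852
grip_force: 0.0
```

arm_command:
  targets:
    - [0.134, -0.128, 0, 0, 0, 0.022]
    - [0.134, -0.127, 0, 0, 0, 0]
    - [0, 0, 0.3, 0, 0, 0]
    - [0, 0, 0.3, 0, 0, 0]
    - [0, 0, 0, 0, 0, 0]

```text
time: 2.1
tool_pos: [0.4918, 0.2071, 0.3077]
tool_rot: [0.978, 0.207, -0.007, -0.0]
ft_force: [-1.4, -0.8, -0.6]
opening: 0.0854
grip_force: 0.0
```

```bash
python3 - <<'E'
from h import *
b=grab("side","side1");a=grab("top","top1");s=sense();print(s["tool_pos"],s["tool_rot"])
cv2.imwrite("pics/c1.png",cv2.resize(b[200:380,190:390],None,fx=3,fy=3)[:,:,::-1])
p=s["tool_pos"];print(proj("side",p-[0,0,.173]),proj("side",p-[0,0,.155]),proj("side",[p[0],p[1],.02]))
E
```

```text
[0.49473287 0.20733134 0.31469264] [ 9.78434230e-01  2.06556337e-01 -9.66205333e-04 -6.00338955e-05]
[309.03269396 265.18095976] [309.39089113 257.88273354] [306.85297401 309.59250328]
```

View pics/c1.png

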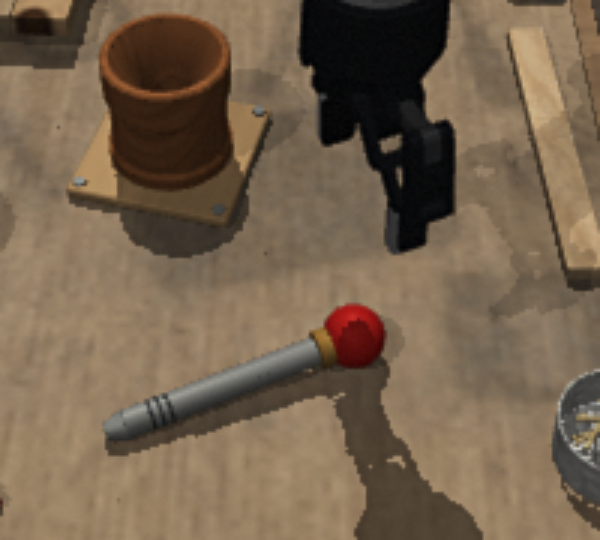

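arm_command:
  targets:
    - [0.005, -0.021, 0.25, 0, 0, 0]
    - [0, 0, 0.25, 0, 0, 0]
    - [0, 0, 0.25, 0, 0, 0]
    - [0, 0, 0.17, 0, 0, 0]
    - [0, 0, 0, 0, 0, 0]

```text
time: 2.7
tool_pos: [0.4941, 0.2103, 0.176]
tool_rot: [0.978, 0.206, -0.001, -0.0]
ft_force: [-0.6, -0.3, -0.1]
opening: 0.0853
grip_force: 0.0
```

arm_command:
  targets:
    - [0, 0, 0, 0, 0, 0]
    - [0, 0, 0, 0, 0, 0]
    - [0, 0, 0, 0, 0, 0]
    - [0, 0, 0, 0, 0, 0]
    - [0, 0, 0, 0, 0, 0]
  jaw: 1
  force: 100

```text
time: 3.2
tool_pos: [0.4958, 0.211, 0.1796]
tool_rot: [0.978, 0.207, 0.002, 0.0]
ft_force: [-2.3, 0.1, 10.4]
opening: 0.0363
grip_force: 98.7
```

arm_command:
  targets:
    - [0, 0, 0, 0, 0, 0]
    - [0, 0, 0, 0, 0, 0]
    - [0, 0, 0, 0, 0, 0]
    - [0, 0, 0, 0, 0, 0]

```text
time: 3.6
tool_pos: [0.4958, 0.211, 0.1796]
tool_rot: [0.978, 0.207, 0.002, 0.0]
ft_force: [-1.8, -0.3, 10.3]
opening: 0.036
grip_force: 98.7
```

```bash
python3 - <<'E'
from h import *
b=grab("side","side2");a=grab("top","top2");s=sense();print(s["tool_pos"],s["ft_force"],s["ft_torque"])
z=np.hstack([cv2.resize(b[255:355,220:350],None,fx=3,fy=3,interpolation=2),cv2.resize(a[180:280,140:260],None,fx=3,fy=3,interpolation=2)])
cv2.imwrite("pics/c2.png",z[:,:,::-1])
E
```

```text
[0.49575809 0.21098425 0.17958091] [-2.40245974  1.04772762 10.0242257 ] [-0.00672339  0.35855382  0.09072782]
```

View pics/c2.png

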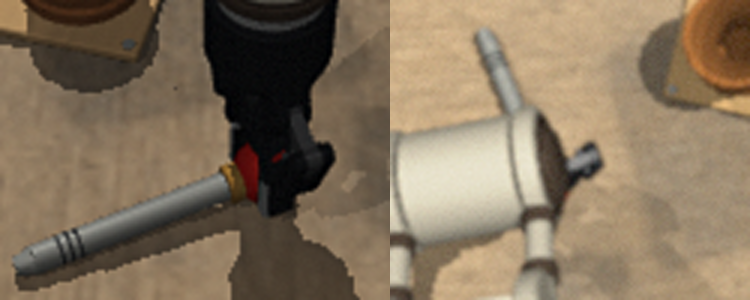

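The gripper sits centred on the knob, with the near pad at crop x of about 262–297 and its tip at y of about 213. I'll lift a little and check that the grip holds.

arm_command:
  targets:
    - [0, 0, -0.05, 0, 0, 0]
    - [0, 0, -0.1, 0, 0, 0]
    - [0, 0, -0.1, 0, 0, 0]
    - [0, 0, -0.1, 0, 0, 0]
    - [0, 0, 0, 0, 0, 0]

```text
time: 4.2
tool_pos: [0.4956, 0.2109, 0.2324]
tool_rot: [0.978, 0.207, 0.003, 0.0]
ft_force: [1.2, 0.1, -3.7]
opening: 0.0361
grip_force: 100.3
```

```bash
python3 - <<'E'
from h import *
b=grab("side","side3");s=sense();print(s["tool_pos"],s["ft_force"],s["opening"],s["grip_force"])
cv2.imwrite("pics/c3.png",cv2.resize(b[215:355,200:360],None,fx=3,fy=3,interpolation=2)[:,:,::-1])
E
```

```text
[0.49502533 0.21071439 0.23099842] [ 0.26538713  0.09640669 -4.30094299] 0.03629962732808366 100.24857759475708
```

View pics/c3.png

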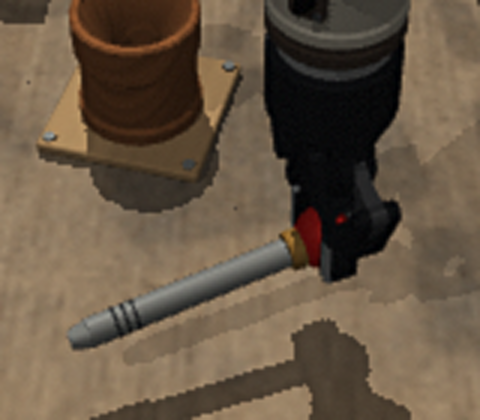

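The pin is lifted, nearly level and held at 100 N (weight felt 4 N). I'll raise it clear of the stand.

arm_command:
  targets:
    - [0, 0, -0.2, 0, 0, 0]
    - [0, 0, -0.3, 0, 0, 0]
    - [0, 0, -0.3, 0, 0, 0]
    - [0, 0, -0.3, 0, 0, 0]
    - [0, 0, -0.3, 0, 0, 0]

```text
time: 4.75
tool_pos: [0.4938, 0.2104, 0.44]
tool_rot: [0.978, 0.207, -0.001, 0.0]
ft_force: [0.5, 0.0, -4.6]
opening: 0.0364
grip_force: 100.5
```

arm_command:
  targets:
    - [0, 0, -0.2, 0, 0, 0]
    - [0, 0, 0, 0, 0, 0]
    - [0, 0, 0, 0, 0, 0]

```text
time: 5.05
tool_pos: [0.4941, 0.2105, 0.4675]
tool_rot: [0.978, 0.207, -0.001, 0.0]
ft_force: [-0.5, 1.0, -5.5]
opening: 0.0361
grip_force: 100.6
```

arm_command:
  targets:
    - [0, 0, 0, 0, 0, 0]
    - [0, 0, 0, 0, 0, 0]
    - [0, 0, 0, 0, 0, 0]
  force: 20

```text
time: 5.35
tool_pos: [0.4941, 0.2105, 0.4672]
tool_rot: [0.978, 0.207, -0.002, -0.0]
ft_force: [0.9, 1.1, -5.4]
opening: 0.0362
grip_force: 100.6
```

arm_command:
  targets:
    - [0, 0, 0, 0, 0, 0]
    - [0, 0, 0, 0, 0, 0]
    - [0, 0, 0, 0, 0, 0]
  jaw: 0.575
  force: 20

```text
time: 5.65
tool_pos: [0.4943, 0.2106, 0.4692]
tool_rot: [0.978, 0.207, 0.0, 0.0]
ft_force: [-0.4, -0.8, -4.0]
opening: 0.0364
grip_force: 80.7
```

arm_command:
  targets:
    - [0, 0, 0, 0, 0, 0]
    - [0, 0, 0, 0, 0, 0]
    - [0, 0, 0, 0, 0, 0]
  jaw: 0.567

```text
time: 5.95
tool_pos: [0.4943, 0.2106, 0.4693]
tool_rot: [0.978, 0.207, 0.0, -0.0]
ft_force: [0.4, -0.2, -4.7]
opening: 0.0368
grip_force: 60.4
```

arm_command:
  targets:
    - [0, 0, 0, 0, 0, 0]
    - [0, 0, 0, 0, 0, 0]
    - [0, 0, 0, 0, 0, 0]
    - [0, 0, 0, 0, 0, 0]
    - [0, 0, 0, 0, 0, 0]
  jaw: 0.549

```text
time: 6.45
tool_pos: [0.4943, 0.2106, 0.4692]
tool_rot: [0.978, 0.207, 0.0, -0.0]
ft_force: [0.2, 0.3, -4.5]
opening: 0.0385
grip_force: 18.6
```

arm_command:
  targets:
    - [0, 0, 0, 0, 0, 0]
    - [0, 0, 0, 0, 0, 0]
    - [0, 0, 0, 0, 0, 0]
    - [0, 0, 0, 0, 0, 0]
    - [0, 0, 0, 0, 0, 0]

```text
time: 6.95
tool_pos: [0.4943, 0.2106, 0.4692]
tool_rot: [0.978, 0.207, 0.0, -0.0]
ft_force: [-0.0, -0.1, -3.9]
opening: 0.0388
grip_force: 18.1
```

```bash
python3 - <<'E'
from h import *
b=grab("side","side4");s=sense();print(s["tool_pos"],s["ft_force"],s["opening"],s["grip_force"])
cv2.imwrite("pics/c4.png",cv2.resize(b[125:345,180:380],None,fx=2.5,fy=2.5,interpolation=2)[:,:,::-1])
p=s["tool_pos"]-[0,0,.155];print([(proj("side",q)-[180,125])*2.5 for q in (p,p-[0,0,.165])])
E
```

```text
[0.49437355 0.21060908 0.46925223] [-0.02960359  0.36249321 -5.68053208] 0.038461733241509706 18.14180999994278
[array([333.11999503, 154.37710979]), array([323.57953733, 346.33164289])]
```

View pics/c4.png

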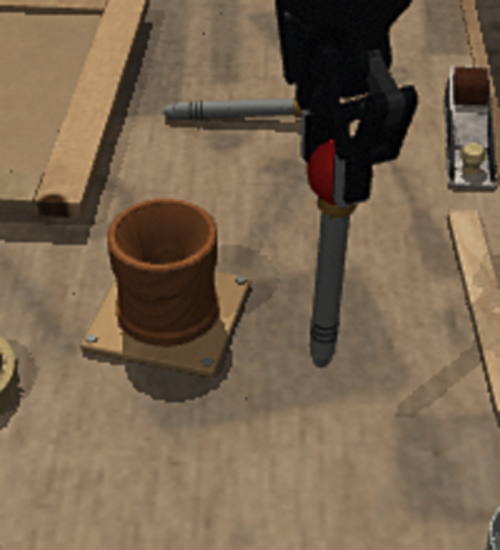

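The pin hangs almost straight, with the knob at crop (333,168) and the tip at (320,363). It sits about 1 cm lower than the nominal grasp point. I'll clamp it and carry it over the stand.

arm_command:
  targets:
    - [0, 0, 0, 0, 0, 0]
    - [0, 0, 0, 0, 0, 0]
    - [0, 0, 0, 0, 0, 0]
    - [0, 0, 0, 0, 0, 0]
    - [0, 0, 0, 0, 0, 0]
  jaw: 0.58

```text
time: 7.5
tool_pos: [0.4943, 0.2106, 0.4692]
tool_rot: [0.978, 0.207, -0.0, 0.0]
ft_force: [0.2, -1.0, -4.1]
opening: 0.0385
grip_force: 20.9
```

```bash
python3 - <<'E'
from h import *
print(plane("side",(245,218.8),.1),plane("top",(255,192.7),.1),plane("top",(256.5,196.9),.01))
E
```

```text
[0.62158066 0.03987518 0.1       ] [0.62233243 0.03083035 0.1       ] [0.62222596 0.03086176 0.01      ]
```

arm_command:
  targets:
    - [0.02, 0.1, 0, 0, 0, 0]
    - [0.04, 0.2, 0, 0, 0, 0]
    - [0.05, 0.25, 0, 0, 0, 0]
    - [0.05, 0.25, 0, 0, 0, 0]
    - [0.05, 0.25, 0, 0, 0, 0]

```text
time: 8.0
tool_pos: [0.5878, 0.0771, 0.4692]
tool_rot: [0.978, 0.206, 0.0, 0.0]
ft_force: [0.4, 0.7, -2.8]
opening: 0.0385
grip_force: 21.1
```

arm_command:
  targets:
    - [0.04, 0.2, 0, 0, 0, 0]
    - [0.024, 0.12, 0, 0, 0, 0]
    - [0.015, 0.075, 0, 0, 0, 0]
    - [0, 0, 0, 0, 0, 0]
    - [0, 0, 0, 0, 0, 0]

```text
time: 8.5
tool_pos: [0.6213, 0.0307, 0.4692]
tool_rot: [0.978, 0.207, -0.0, -0.0]
ft_force: [-0.2, 0.8, -4.6]
opening: 0.0386
grip_force: 21.1
```

```bash
python3 - <<'E'
from h import *
b=grab("side","side5");a=grab("top","top5");s=sense();print(s["tool_pos"],s["tool_rot"],s["ft_force"],s["opening"],s["grip_force"])
z=np.hstack([cv2.resize(b[80:280,160:340],None,fx=2.5,fy=2.5,interpolation=2),cv2.resize(a[140:240,210:310],None,fx=3,fy=5,interpolation=2)])
cv2.imwrite("pics/c5.png",z[:,:,::-1])
p=s["tool_pos"]-[0,0,.162];print([(proj("side",q)-[160,80])*2.5 for q in (p,p-[0,0,.165])])
E
```

```text
[0.62111942 0.03109514 0.46933345] [ 9.78262145e-01  2.07371903e-01 -1.08507262e-04 -2.39586304e-04] [-0.07316629 -0.93048766 -4.57346107] 0.038732327255891055 21.12327754497528
[array([198.87267788, 121.0814218 ]), array([211.18190668, 300.29968618])]
```

View pics/c5.png

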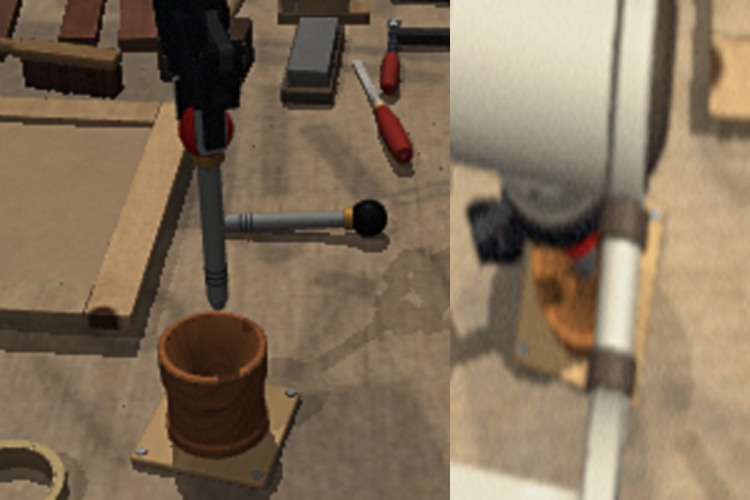

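```bash
python3 - <<'E'
from h import *
def tri(u,v):
    o1,d1=ray("top",u);o2,d2=ray("side",v);s=np.linalg.lstsq(np.c_[d1,-d2],o2-o1,rcond=None)[0];return o1+d1*s[0],o2+d2*s[1]
f=lambda x,y:(x/2.5+160,y/2.5+80)
print("tip",plane("side",f(218,307),.142), "tri",tri((255.3,193),f(218,307)))
print("foot",plane("side",f(216.5,429),.012))
print("rim tri",tri((255,192.7),f(212.5,348)))
for c in f(158,347),f(267,347),f(212.5,313),f(212.5,381):print(plane("side",c,.1))
for c in f(300,395),f(262,487),f(133,463): print("corner",plane("side",c,.012))
for c in (322,50),(487,92),(447,243),(288,205): print("top corner",plane("top",(160+c[0]/4,160+c[1]/4),.012))
E
```

```text
tip [0.61499502 0.03913332 0.142     ] tri (array([0.61712354, 0.02850067, 0.13343166]), array([0.61625693, 0.02849146, 0.133317  ]))
foot [0.6221706  0.04714562 0.012     ]
rim tri (array([0.62346788, 0.03123226, 0.09143271]), array([0.62274306, 0.03122411, 0.09133626]))
[0.66659403 0.04075365 0.1       ]
[0.57664743 0.03899828 0.1       ]
[ 0.62516283 -0.00416857  0.1       ]
[0.61822702 0.08110903 0.1       ]
corner [0.55086564 0.0027745  0.012     ]
corner [0.57934974 0.11362345 0.012     ]
corner [0.68942171 0.08899414 0.012     ]
top corner [0.69226066 0.07590638 0.012     ]
top corner [ 0.66098656 -0.04107745  0.012     ]
top corner [ 0.55395226 -0.01182041  0.012     ]
top corner [0.58184304 0.10020686 0.012     ]
```

arm_command:
  targets:
    - [0, 0, 0, 0, 0, 0]
    - [0, 0, 0, 0, 0, 0]
    - [0, 0, 0, 0, 0, 0]
    - [0, 0, 0, 0, 0, 0]
    - [0, 0, 0, 0, 0, 0]
  jaw: 0.6
  force: 80

```text
time: 9.1
tool_pos: [0.6216, 0.0299, 0.4692]
tool_rot: [0.978, 0.207, -0.0, 0.0]
ft_force: [0.4, -0.5, -4.3]
opening: 0.0363
grip_force: 80.3
```

The pin tip at crop (218,307) is about 6 mm short in x of the rim centre at (212.5,348), relative to the same cameras. I'll correct that and lower it.

arm_command:
  targets:
    - [0.036, 0, 0, 0, 0, 0]
    - [0, 0, 0.1, 0, 0, 0]
    - [0, 0, 0.15, 0, 0, 0]
    - [0, 0, 0.15, 0, 0, 0]
    - [0, 0, 0, 0, 0, 0]

```text
time: 9.6
tool_pos: [0.6254, 0.0322, 0.4035]
tool_rot: [0.978, 0.207, -0.005, -0.002]
ft_force: [-1.0, -0.3, -5.4]
opening: 0.0361
grip_force: 80.8
```

arm_command:
  targets:
    - [0, 0, 0.08, 0, 0, 0]
    - [0, 0, 0.08, 0, 0, 0]
    - [0, 0, 0, 0, 0, 0]

```text
time: 9.9
tool_pos: [0.6261, 0.0321, 0.3833]
tool_rot: [0.978, 0.207, -0.001, -0.001]
ft_force: [-0.8, 0.7, -3.9]
opening: 0.036
grip_force: 81.0
```

```bash
python3 - <<'E'
from h import *
b=grab("side","side6");a=grab("top","top6");s=sense();print(s["tool_pos"],s["ft_force"],s["ft_torque"],s["opening"],s["grip_force"])
z=np.hstack([cv2.resize(b[110:290,170:330],None,fx=2.5,fy=2.5,interpolation=2),cv2.resize(a[145:235,210:300],None,fx=4,fy=5,interpolation=2)])
cv2.imwrite("pics/c6.png",z[:,:,::-1])
E
```

```text
[0.62657281 0.03206965 0.3852586 ] [ 0.36397584  0.94142378 -4.94835033] [ 0.03018679 -0.01367901 -0.04808709] 0.03626208582291646 81.03633642196655
```

View pics/c6.png

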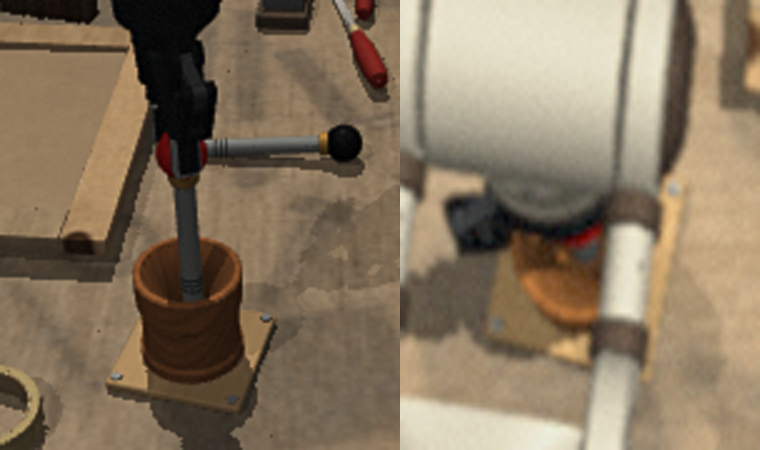

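The tip is inside the rim at crop (192,298), nearly on the rim's centre column of 189, with no contact force. I'll go further down.

arm_command:
  targets:
    - [0, 0, 0.06, 0, 0, 0]
    - [0, 0, 0.06, 0, 0, 0]
    - [0, 0, 0.06, 0, 0, 0]
    - [0, 0, 0.04, 0, 0, 0]
    - [0, 0, 0, 0, 0, 0]

```text
time: 10.5
tool_pos: [0.6261, 0.0321, 0.3504]
tool_rot: [0.978, 0.207, -0.001, -0.001]
ft_force: [0.7, -0.0, -4.3]
opening: 0.0361
grip_force: 81.0
```

arm_command:
  targets:
    - [0, 0, 0.03, 0, 0, 0]
    - [0, 0, 0.02, 0, 0, 0]
    - [0, 0, 0, 0, 0, 0]
    - [0, 0, 0, 0, 0, 0]

```text
time: 10.9
tool_pos: [0.6266, 0.0321, 0.3448]
tool_rot: [0.978, 0.207, 0.0, 0.0]
ft_force: [-0.7, -0.1, -4.4]
opening: 0.0366
grip_force: 81.0
```

arm_command:
  targets:
    - [0, 0, 0.02, 0, 0, 0]
    - [0, 0, 0.02, 0, 0, 0]
    - [0, 0, 0, 0, 0, 0]
    - [0, 0, 0, 0, 0, 0]

```text
time: 11.3
tool_pos: [0.6276, 0.0322, 0.3423]
tool_rot: [0.978, 0.207, 0.003, 0.001]
ft_force: [-0.7, 1.3, 6.6]
opening: 0.0366
grip_force: 82.4
```

Floor contact; the height matches a standing pin (knob ≈ 0.17). Release and retreat.

arm_command:
  targets:
    - [0, 0, 0, 0, 0, 0]
    - [0, 0, 0, 0, 0, 0]
    - [0, 0, 0, 0, 0, 0]
  jaw: 0.5

```text
time: 11.6
tool_pos: [0.6266, 0.032, 0.3388]
tool_rot: [0.978, 0.207, 0.0, 0.0]
ft_force: [0.6, 0.1, 0.1]
opening: 0.043
grip_force: 0.0
```

arm_command:
  targets:
    - [0, 0, 0, 0, 0, 0]
    - [0, 0, 0, 0, 0, 0]
    - [0, 0, 0, 0, 0, 0]
    - [0, 0, 0, 0, 0, 0]
    - [0, 0, 0, 0, 0, 0]
  jaw: 0

```text
time: 12.1
tool_pos: [0.6266, 0.032, 0.3387]
tool_rot: [0.978, 0.207, -0.0, -0.0]
ft_force: [-0.3, 0.2, -0.0]
opening: 0.0856
grip_force: 0.0
```

arm_command:
  targets:
    - [0, 0, -0.1, 0, 0, 0]
    - [0, 0, -0.2, 0, 0, 0]
    - [0, 0, -0.3, 0, 0, 0]
    - [0, 0, -0.3, 0, 0, 0]
    - [0, 0, 0, 0, 0, 0]

```text
time: 12.6
tool_pos: [0.6272, 0.0321, 0.4841]
tool_rot: [0.978, 0.207, 0.008, 0.003]
ft_force: [1.3, 0.3, 0.6]
opening: 0.085
grip_force: 0.0
```

```bash
python3 - <<'E'
from h import *
b=grab("side","side7");s=sense();print(s["tool_pos"],s["ft_force"],s["opening"])
cv2.imwrite("pics/c7.png",cv2.resize(b[80:290,170:350],None,fx=2.5,fy=2.5,interpolation=2)[:,:,::-1])
E
```

```text
[0.62694721 0.03207882 0.4800589 ] [-1.11499283 -0.34849767 -0.44776051] 0.0853858857853824
```

View pics/c7.png

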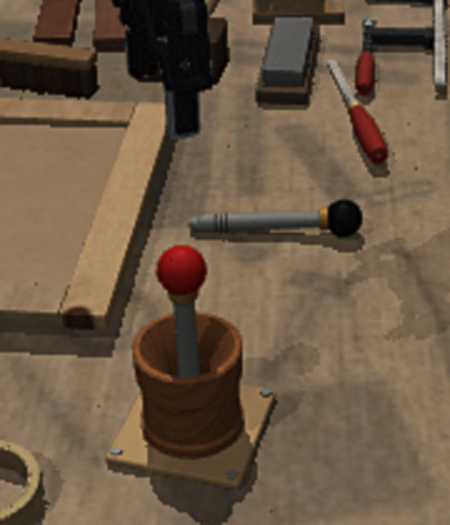

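The pin stands in the stand with the knob at crop (182,269), the gripper is clear above it, and the black pin has not moved.

```bash
python3 -c "from rig import *; print(hand_in())"
```

```text
the job is handed in; nothing more can be done
None
```

The red-knobbed pin stands released in the stand, knob up, the black-knobbed pin was left where it lay, and the job is handed in at about 13 s; no verdict was returned.

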